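# Fit a keyed spindle into its flange hub

## Robot

A 6-joint arm with a two-finger parallel gripper is mounted at the origin on a cart in front of the work surface, level with it; the furniture and walls round the work are solid. World frame = base frame: x ahead of the robot, y to its left, z up, the work surface at z = 0. Lengths are in m, angles in rad, forces in N, time in s.
With the tool pointing down it reaches from about 0.3 to 0.775 m from the base axis. Payload 14.6 kg.
Tool frame: the origin (TCP) lies at the very end of the fingers, on their centre line; the grasp point (between the pads) lies 19 mm behind it (ctrl.grasp_offset is the distance from the TCP to the grasp point, in m); x points along the fingers, y is the direction in which the jaws open and shut, and the axes are right-handed (so a half turn about x gives the same grasp; the last joint's range is limited). The gripper opens to 94 mm and grips with 3 to 60 N. Pads are 16 mm wide; open, the fingers measure 119 mm over their backs; the gripper's body (75 mm by 177 mm) begins 78 mm behind the grasp point.
Start: joints at [1.178, 0.3, 1.521, -0, 1.321, -0.067], TCP at [0.176, 0.521, 0.205] pointing down, gripper open.
Joint ranges: [-3.03, 3.03], [-0.79, 2.21], [0.23, 2.52], [-1.04, 4.18], [0, 3.07], [-2.55, 2.55]. Speed limits (rad/s): [2.22, 2.22, 2.57, 3.14, 3.14, 3.14].

## Interface

Orientations are given as [roll, pitch, yaw] about the fixed x, y, z axes, in that order (R = Rz(yaw) Ry(pitch) Rx(roll)).
In Python, from station import ctrl gives the robot as it stands. The module is installed in compiled form; this text tells all that it offers.
- The arm moves only by the tool send_rows, never from a script. Its argument "rows" is a list that holds one entry, the list of rows, each a list of 4 numbers: the shift along the world's x, y, z in mm, then the turn about the world's z in rad. A call has 1 to 12 rows; each row shifts and turns the commanded pose from where the row before left it; what a row does not reach is not made up. A row lasts 1/10 s, in which the tool goes at most 50 mm and 8.59 degrees, less where a joint would pass 70% of its speed; a pose out of reach is approached as far as the arm can. A call is refused whole if a number of a shift passes 50 or a number of a turn 0.15, either way. A call with a gripper value outside its range is refused whole. "grip" is the gripper's target within -1 to 1 (shut at 1, half-way at 0, fully open at -1), set as the call begins (left out, the last holds). The fingers move at their own pace and stop on an object; "newtons" is the grip in N (left out, the last holds). Time passes only in rows, so rows that do not move let the fingers close. It gives the time, the measured TCP pose, the force and the opening at its end, in the units of the state.
- ctrl.get_obs(): the state, without advancing time (a new reading comes with each control period).
- ctrl.camera(name): name is "scene" or "top" or "wrist"; returns (picture, depth): 384x512x3 uint8, red, green, blue; 384x512 float32, m along the optical axis (not along the pixel's ray), 0 where there is no reading.
- ctrl.camera_params(name): a dict with "vertical_fov" (degrees; the focal length in pixels is half the picture's height over the tangent of half this angle, whatever the lens; pixels are square), "cx", "cy" (the principal point, pixels), "cam_to_world" (4x4, takes a point from camera to world coordinates); the wrist camera has in their place "mount" (4x4, takes a point from camera to tool coordinates, whose origin is the TCP and whose axes are the tool frame's). Camera axes: x right, y up, looking along -z (the intrinsics and any distortion apply to the point x, -y, -z); pixel columns grow to the right and rows downward; lengths in m; the calibration is good to about 2 mm. A picture is of the moment at which its call begins: read the wrist's pose just before it. camera_params takes no time and is no camera call.
- ctrl.hand_in(): hands the job in, once; it reports no verdict.
The state is a dict: "time_s": time; "qpos": joint angles; "joint_vel": joint speeds; "tau": joint torques, N m; "ee_pos": TCP position; "eef_rot": TCP orientation; "force": force on the tool from outside, world axes, zero at the start; "moment": the same for the moment, N m; "grip_width": finger opening in m.
Only numpy, scipy, OpenCV 4.12 (cv2) and the standard library are available. Lean on these libraries where they do the work, as an engineer would, in place of code of your own. Each camera call takes 0.05 s, during which the arm holds its last target.

## Task

Lay the loose flange hub flat into the square recess of the assembly nest, boss upwards, and let go of it. Then take the keyed spindle out of its wooden stand, put its tip into the hub's bore, turn it until its key slips into the keyway and push it down, against the spring plunger in the nest, until its collar sits on the hub. Finish while still gripping the spindle by its square tang and holding it fully home (it springs up if let go), and do not displace the other things on the worktop.

Things in the scene. Friction and masses are not known exactly. Their poses are not given: they have to be found in the camera images.
- hub_mid (a point): Loose aluminium flange hub, 36 mm high, 0.25 kg: square flange 56 x 56 x 10 mm, on it an eight-sided boss 44 mm across flats (one flat per flange side), 26 mm high, boss up. Bore 21 mm wide right through, with one keyway. Point: on the bore's axis, 18 mm above the underside. z up along the bore, x toward the keyway, x and y square to the flange's sides.
- hub_keyway (a point): The keyway's mouth at the top of the boss: a slot 9 mm wide in one side of the bore, cut out to 15.5 mm from the axis, over the hub's whole height. Point: 13 mm from the axis, 36 mm above the underside.
- spindle_tang (a point): Loose steel spindle, 100 mm long, 0.22 kg, upright in its stand. Upper part: square tang 22 x 22 mm from 54 to 100 mm above the tip, to be gripped. Point: on the axis, 80 mm above the tip. z up, x toward the key, x and y square to the tang. Fully home it is 52 mm above hub_mid; with the key still on top of the boss 84 mm.
- spindle_tip (a point): The spindle's lower end, on its axis. From here up to 46 mm a round shaft 18 mm thick, its first 8 mm tapered from 11 mm; key on one side from 14 to 41 mm above the tip, 6 mm wide, reaching 14 mm from the axis. Fully home, the tip is 10 mm below the hub's underside.
- spindle_nib (a point): Small dark nib on the rim of the spindle's collar, 24 mm from the axis, directly above the key (the key itself is hidden in the stand at first). The collar is 42 mm wide, from 46 to 54 mm above the tip, and rests on the boss when fully home.
- nest_floor (a point): Assembly nest, a fixed dark steel block 96 x 96 mm (112 mm at its 6 mm thick foot), 36 mm high; in its top a square recess 10 mm deep, 60 x 60 mm at the floor, chamfered to 68 x 68 mm at the mouth. The hub's flange fits it in any of four quarter turns. Point: centre of the recess floor, 26 mm above the worktop; x and y square to its sides, z up.
- plunger (a joint): Brass spring plunger in the middle of the recess floor, 19 mm wide, its top just under the floor. Value: how far it is pressed down, m; 0 up, stop at 0.012. The spindle's tip presses it about 0.0095 when fully home; the spring then pushes up with about 8 N.
- stand: Fixed wooden stand 60 x 60 mm, 60 mm high, with a round through hole 30 mm wide in which the spindle hangs by its collar (lift the spindle at least 50 mm to clear it). Origin: centre of its underside, z up.
- acid_bottle_1: Small brown dropper bottle with a black top, 30 mm wide, 82 mm high, loose bystander. Origin: underside centre.
- acid_bottle_2: Second brown dropper bottle, 30 mm wide, 82 mm high, loose bystander. Origin: underside centre.
- loupe: Folding loupe, 28 x 60 x 19 mm, loose bystander. Origin: underside centre.
- tag_bundle: Bundle of card tags, 31 x 61 x 10 mm, loose bystander. Origin: underside centre.
- padlock: Padlock lying flat, 60 x 42 x 14 mm, loose bystander. Origin: underside centre.
- tape_roll_2: Roll of black tape, 94 mm wide, 48 mm high, loose bystander. Origin: underside centre.
- torch: Grey torch lying down, 37 x 124 x 37 mm, loose bystander. Origin: underside centre.
There are look-alikes about, which are no part of the job. What is meant by the part that bears spindle_tang is not turquoise, and is the smaller of those in its own colour.

How it is judged:
By the outcome, as a careful person would: the job done as asked, in the order asked, and still so for the second after the job is handed in, while the arm keeps its last pose, push and grip.
It also fails if it takes over 61 s, if anything falls off the work surface, if the arm or the gripper's body presses on something with over 40 N, if the wrist force passes 120 N, or if a joint passes its speed limit or range.

## Working session

There is one attempt and no reset: what is moved stays moved. The work goes in short steps, Python scripts to look and compute and a tool call to move; the robot and the scene stay as the last step left them, time stands still between calls to the robot, and variables do not carry over. Pictures are saved under pics/ and viewed, and the job is handed in when it is done.

Besides the shell and the picture viewer there is one more tool, called in YAML: its name, and indented under it one key for each argument. send_rows: Moves the arm, as the interface text tells. Its arguments: {"type":"object","properties":{"rows":{"type":"array"},"grip":{"type":"number"},"newtons":{"type":"number"}},"required":["rows"]}

```bash
mkdir -p pics; ls
cat > h.py <<'E'
import numpy as np,cv2
from station import ctrl
def save(name,fn,im=None):
    if im is None: im,_=ctrl.camera(name)
    cv2.imwrite('pics/'+fn,im[:,:,::-1])
E
python3 - <<'E'
from h import *
np.set_printoptions(precision=4,suppress=True)
o=ctrl.get_obs();print({k:np.round(v,4).tolist() for k,v in o.items()}, ctrl.grasp_offset)
for n in ['scene','top','wrist']:
    im,d=ctrl.camera(n);np.savez('pics/%s0.npz'%n,im=im,d=d)
    save(n,n+'0.png',im);print(n,ctrl.camera_params(n),(d>0).mean())
E
```

```text
pics
{'time_s': 0.0, 'qpos': [1.1784, 0.3005, 1.5216, 0.0, 1.3207, -0.0666], 'joint_vel': [-0.0006, -0.0002, 0.0008, -0.0006, 0.0001, 0.0011], 'tau': [0.0013, -53.1801, -35.2736, 0.0709, 0.0244, -0.0001], 'ee_pos': [0.1759, 0.5208, 0.2049], 'eef_rot': [-1.6495, 1.5696, -1.9753], 'force': [-0.3854, 0.5057, 0.8002], 'moment': [-0.0781, -0.0096, 0.0499], 'grip_width': 0.0945} 0.0188
scene {'vertical_fov': 53.002667164025006, 'cx': 254.23987026376383, 'cy': 190.27610370948602, 'cam_to_world': array([[ 0.8956,  0.3267, -0.302 ,  0.3348],
       [-0.4449,  0.6577, -0.6079, -0.6314],
       [-0.    ,  0.6788,  0.7344,  0.7262],
       [ 0.    ,  0.    ,  0.    ,  1.    ]])} 0.9959157307942709
top {'vertical_fov': 45.832988856767564, 'cx': 259.4865796956061, 'cy': 196.47808164469848, 'cam_to_world': array([[-0.0293,  0.996 , -0.0842,  0.4863],
       [-0.9995, -0.0301, -0.0084, -0.14  ],
       [-0.0109,  0.0839,  0.9964,  1.3521],
       [ 0.    ,  0.    ,  0.    ,  1.    ]])} 0.9959665934244791
wrist {'vertical_fov': 60.940710689641385, 'cx': 255.36385434351058, 'cy': 191.13539735117598, 'mount': array([[-0.0008,  0.2824, -0.9593, -0.1793],
       [ 1.    , -0.0004, -0.0009,  0.0003],
       [-0.0006, -0.9593, -0.2824, -0.0818],
       [ 0.    ,  0.    ,  0.    ,  1.    ]])} 0.995880126953125
```

View pics/scene0.png

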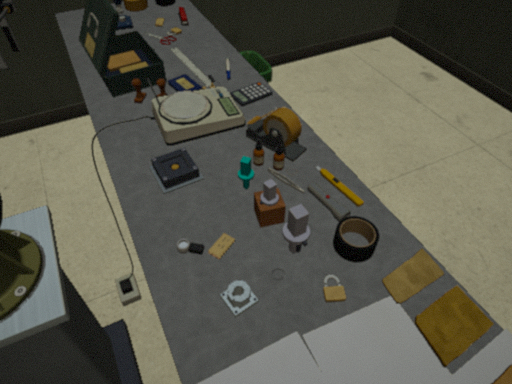

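View pics/top0.png

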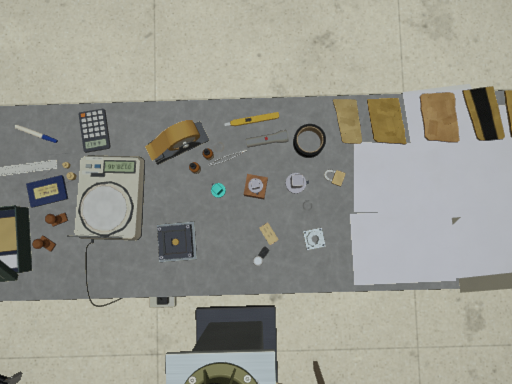

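View pics/wrist0.png

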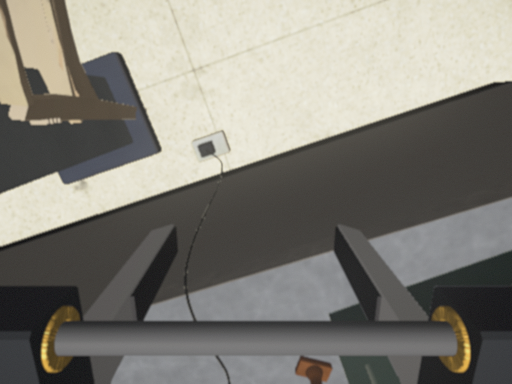

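The top view shows the nest at about (175,242), the hub at (314,238), the stand with the smaller grey spindle at (255,186), and the bigger grey look-alike at (297,183). The turquoise one is at (218,190). I'll take coarse positions first.

```bash
cat >> h.py <<'E'
np.set_printoptions(precision=4,suppress=True)
from scipy.spatial.transform import Rotation as Ro
def toolT(o=None):
    o=o or ctrl.get_obs(); T=np.eye(4);T[:3,:3]=Ro.from_euler('xyz',o['eef_rot']).as_matrix();T[:3,3]=o['ee_pos'];return T
def camT(name,o=None):
    p=ctrl.camera_params(name)
    f=192/np.tan(np.radians(p['vertical_fov']/2))
    T=p['cam_to_world'] if 'cam_to_world' in p else toolT(o)@p['mount']
    return T,f,p['cx'],p['cy']
def ray(cam,u,v,z):   # intersect with plane z; arrays
    T,f,cx,cy=cam;u=np.atleast_1d(u).astype(float);v=np.atleast_1d(v).astype(float)
    d=np.stack([(u-cx)/f,-(v-cy)/f,-np.ones_like(u)],-1)@T[:3,:3].T
    s=(z-T[2,3])/d[:,2];return T[:3,3]+d*s[:,None]
def cloud(cam,d):
    T,f,cx,cy=cam;v,u=np.mgrid[0:384,0:512]
    P=np.stack([(u-cx)/f*d,-(v-cy)/f*d,-d],-1);return P@T[:3,:3].T+T[:3,3]
def proj(cam,P):
    T,f,cx,cy=cam;q=(np.asarray(P)-T[:3,3])@T[:3,:3];return np.stack([cx+f*q[...,0]/-q[...,2],cy-f*q[...,1]/-q[...,2]],-1)
E
python3 - <<'E'
from h import *
z=np.load('pics/top0.npz');im,d=z['im'],z['d'];C=camT('top')
P=cloud(C,d)
for n,(u,v) in dict(nest=(175,242),hub=(314,238),stand=(255,186),sp=(255,182),big=(297,183),table=(330,200),scale=(105,205),bot=(208,153)).items(): print(n,P[v,u],P[v-3:v+4,u-3:u+4,2].max())
cv2.imwrite('pics/top0c.png',cv2.resize(im[120:290,130:370],None,fx=3.3,fy=3.3,interpolation=cv2.INTER_CUBIC)[:,:,::-1])
print(proj(C,ctrl.get_obs()['ee_pos']))
E
```

```text
nest [0.4729 0.1199 0.0313] 0.03192479575598384
hub [ 0.4724 -0.2861  0.0031] 1.3521368463880352
stand [ 0.6198 -0.1182  0.1167] 0.11785897842575399
sp [ 0.631  -0.1185  0.115 ] 0.11784638528323699
big [ 0.6223 -0.2317  0.1375] 0.14532578927402473
table [ 0.5838 -0.3387 -0.002 ] 1.3521368463880352
scale [0.5835 0.3093 0.0719] 0.0780742840784443
bot [0.7245 0.0148 0.0662] 1.3521368463880352
[  0.9188 368.5509]
```

View pics/top0c.png

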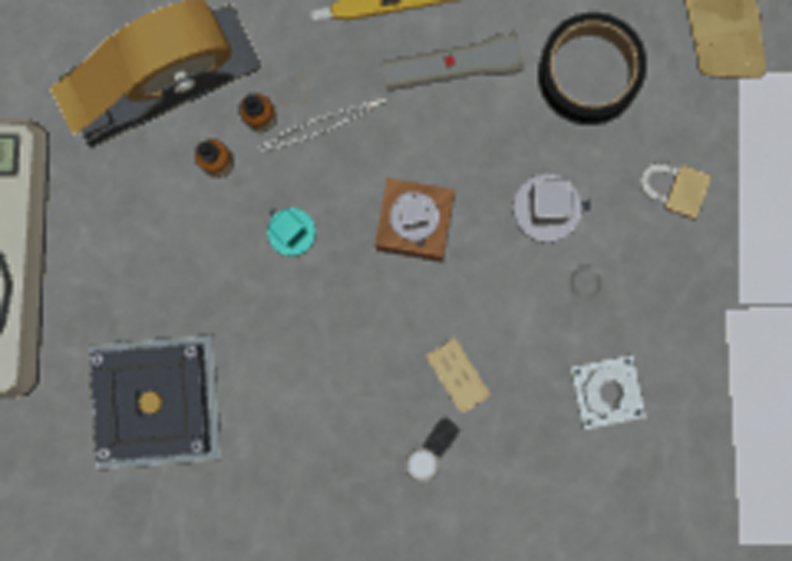

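Run:
```python
from h import *
T=toolT();print(T)
C=camT('wrist');print(C[0][:3,3], ray(C,255,150,0.03),ray(C,255,150,0.0))
print(ray(C,255,191,0.03))
```

```text
[[-0.0003  0.3201  0.9474  0.176 ]
 [-0.0008  0.9474 -0.3201  0.5209]
 [-1.     -0.0008 -0.      0.205 ]
 [ 0.      0.      0.      1.    ]]
[0.0986 0.5476 0.3843] [[0.153  0.5288 0.03  ]] [[0.1576 0.5272 0.    ]]
[[0.1972 0.5139 0.03  ]]
```

send_rows:
  rows:
    - [[28,-40,3,-0.125],[28,-40,3,-0.125],[28,-40,3,-0.125],[28,-40,3,-0.125],[28,-40,3,-0.125],[28,-40,3,-0.125],[28,-40,3,-0.125],[28,-40,3,-0.125],[28,-40,3,-0.125],[28,-40,3,-0.12],[0,0,0,0],[0,0,0,0]]

```text
time_s: 1.35
ee_pos: [0.4561, 0.1204, 0.2351]
eef_rot: [-1.542, 1.57, -3.114]
force: [0.2, 0.6, -0.7]
grip_width: 0.0942
```

```bash
cat >> h.py <<'E'
def snap(name,fn):
    o=ctrl.get_obs();im,d=ctrl.camera(name);C=camT(name,o);cv2.imwrite('pics/'+fn+'.png',im[:,:,::-1]);np.savez('pics/'+fn+'.npz',im=im,d=d,T=C[0],f=C[1:])
    return im,d,C
def load(fn):
    z=np.load('pics/'+fn+'.npz');return z['im'],z['d'],(z['T'],)+tuple(z['f'])
E
python3 - <<'E'
from h import *
snap('wrist','nest1');T=toolT();print(T,ctrl.get_obs()['qpos'],ctrl.get_obs()['time_s'])
E
```

```text
[[-0.0007  1.      0.0006  0.4557]
 [ 0.0001  0.0006 -1.      0.1213]
 [-1.     -0.0007 -0.0001  0.2352]
 [ 0.      0.      0.      1.    ]] [0.1823 0.1003 1.6902 0.0002 1.3517 0.1816] 1.4
```

View pics/nest1.png

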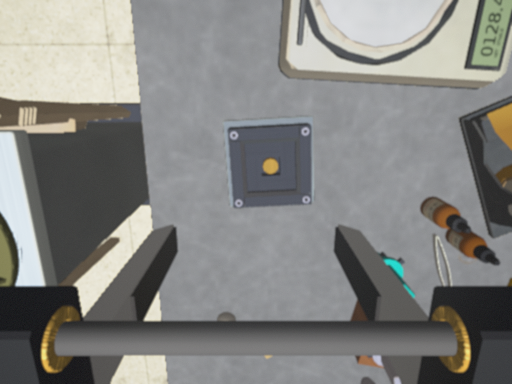

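The nest is at about (270,165) in the wrist view, with the brass plunger at (270,166). I'll measure both.

```bash
cat > nest.py <<'E'
from h import *
im,d,C=load('nest1')
P=cloud(C,d)
print('table z',np.median(P[210:240,190:330,2]),'rim z',np.median(P[128:134,245:295,2]), 'floor',np.median(P[150:158,255:285,2]))
hsv=cv2.cvtColor(im,cv2.COLOR_RGB2HSV)
m=(hsv[:,:,2]<95).astype(np.uint8)
sub=np.zeros_like(m);sub[110:222,215:325]=m[110:222,215:325]
sub=cv2.morphologyEx(sub,cv2.MORPH_CLOSE,np.ones((9,9)))
sub=cv2.morphologyEx(sub,cv2.MORPH_OPEN,np.ones((5,5)))
c=max(cv2.findContours(sub,0,2)[0],key=cv2.contourArea)[:,0]
W=ray(C,c[:,0],c[:,1],0.036)
r=cv2.minAreaRect((W[:,:2]*1000).astype(np.float32));print('block mm',r)
y=((hsv[:,:,0]>12)&(hsv[:,:,0]<30)&(hsv[:,:,1]>110)&(hsv[:,:,2]>90))
v,u=np.nonzero(y[150:185,255:290]);print(len(u),ray(C,u.mean()+255,v.mean()+150,0.0255))
cv2.imwrite('pics/nest1c.png',cv2.resize(im[110:222,215:325],None,fx=5,fy=5,interpolation=cv2.INTER_CUBIC)[:,:,::-1])
# depth rim edge profile
Z=P[:,:,2]
M=(Z>0.033)&(Z<0.045);M[:, :220]=0;M[:,320:]=0;M[:115]=0;M[215:]=0
cc=max(cv2.findContours(M.astype(np.uint8),0,2)[0],key=cv2.contourArea)[:,0]
r=cv2.minAreaRect((P[cc[:,1],cc[:,0],:2]*1000).astype(np.float32));print('depth block',r)
h=cv2.findContours(M.astype(np.uint8),cv2.RETR_CCOMP,2)
for k in h[0]:
    if 500<cv2.contourArea(k): 
        k=k[:,0];print(cv2.minAreaRect((ray(C,k[:,0],k[:,1],.036)[:,:2]*1000).astype(np.float32)))
E
python3 nest.py
```

```text
table z -5.5511033717509095e-05 rim z 0.03611186312204781 floor 0.02617767586674838
block mm ((474.9839172363281, 120.19912719726562), (69.60611724853516, 68.63912200927734), 2.8134665489196777)
192 [[0.4748 0.1213 0.0255]]
depth block ((475.08343505859375, 120.39380645751953), (96.0804214477539, 96.27940368652344), 3.0448544025421143)
((475.0003967285156, 120.7279052734375), (95.7578353881836, 96.07808685302734), 2.983825445175171)
((474.94110107421875, 120.82884979248047), (64.95988464355469, 65.54706573486328), 2.234095335006714)
```

View pics/nest1c.png

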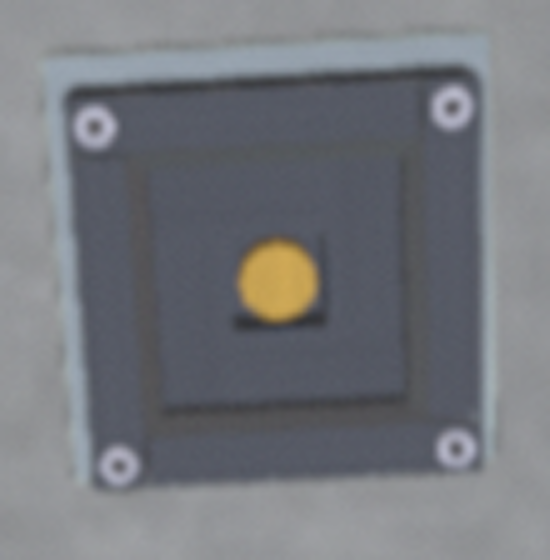

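send_rows:
  rows:
    - [[0,-45,-5,0],[0,-45,-5,0],[0,-45,-5,0],[0,-45,-5,0],[1,-45,-5,0],[1,-45,-5,0],[1,-45,-5,0],[1,-45,-5,0],[1,-40,-5,0],[0,0,0,0],[0,0,0,0]]

```text
time_s: 2.5
ee_pos: [0.4613, -0.2779, 0.1901]
eef_rot: [-2.395, 1.57, 2.319]
force: [0.4, 0.1, 0.5]
grip_width: 0.0939
```

Run:
```python
from h import *
im,d,C=snap('wrist','hub1');T=toolT();print(T,ctrl.get_obs()['qpos'],ctrl.get_obs()['time_s'])
cv2.imwrite('pics/hub1b.png',cv2.resize(im[80:260,130:380],None,fx=3,fy=3,interpolation=cv2.INTER_CUBIC)[:,:,::-1])
```

```text
[[-0.0002  1.      0.0019  0.4614]
 [ 0.0004  0.0019 -1.     -0.2774]
 [-1.     -0.0002 -0.0004  0.1904]
 [ 0.      0.      0.      1.    ]] [-0.6095  0.2869  1.5736  0.0002  1.2815 -0.6115] 2.55
```

View pics/hub1b.png

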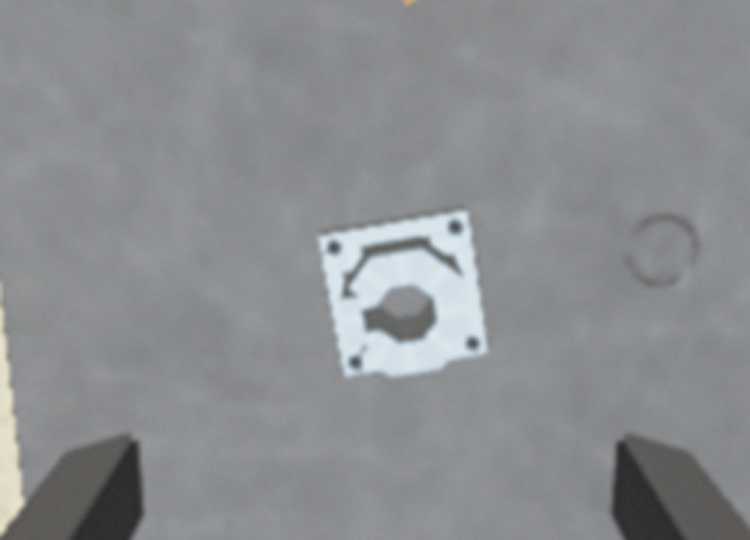

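The hub is at about (265,180), boss up, with its keyway toward −x and a yaw of roughly 10°. Measuring it now.

```bash
cat > hub.py <<'E'
import sys
from h import *
def hub(fn,box,z0=0.0):
    im,d,C=load(fn);P=cloud(C,d);Z=P[:,:,2]
    x0,x1,y0,y1=box;B=np.zeros(Z.shape,bool);B[y0:y1,x0:x1]=1
    top=(np.abs(Z-z0-0.036)<0.004)&B
    print('top z',np.median(Z[top]),top.sum())
    k=max(cv2.findContours(top.astype(np.uint8),0,2)[0],key=cv2.contourArea)[:,0]
    W=P[k[:,1],k[:,0],:2]*1000;W2=ray(C,k[:,0],k[:,1],z0+.036)[:,:2]*1000
    print('boss (depth)',cv2.minAreaRect(W.astype(np.float32)),'enc',cv2.minEnclosingCircle(W.astype(np.float32)))
    print('boss (ray)',cv2.minAreaRect(W2.astype(np.float32)))
    # bore: non-top pixels inside hull
    hull=np.zeros(Z.shape,np.uint8);cv2.fillConvexPoly(hull,cv2.convexHull(k),1)
    hole=((hull>0)&~top).astype(np.uint8);n,l,s,c=cv2.connectedComponentsWithStats(hole)
    i=1+np.argmax(s[1:,4]);v,u=np.nonzero(l==i);H=ray(C,u,v,z0+.036)[:,:2]*1000
    print('hole n',len(u),'bbox',H.min(0),H.max(0),'centroid',H.mean(0))
    hc=cv2.moments(hull,True);cc=ray(C,hc['m10']/hc['m00'],hc['m01']/hc['m00'],z0+.036)[0,:2]*1000
    print('boss centroid',cc)
    dv=H-cc;r=np.hypot(*dv.T);far=dv[r>12.2];print('keyway dir deg',np.degrees(np.arctan2(*far.mean(0)[::-1])),len(far),r.max())
    fl=(((np.abs(Z-z0-0.010)<0.003)|top)&B).astype(np.uint8);k=max(cv2.findContours(fl,0,2)[0],key=cv2.contourArea)[:,0]
    fz=(np.abs(Z-z0-0.010)<0.003)[k[:,1],k[:,0]];k=k[fz]
    W=ray(C,k[:,0],k[:,1],z0+.010)[:,:2]*1000;print('flange',cv2.minAreaRect(W.astype(np.float32)))
if __name__=='__main__':
    hub('hub1',(225,305,140,215))
E
python3 hub.py
```

```text
top z 0.03604873814826495 1070
boss (depth) ((472.39776611328125, -285.3939514160156), (43.7608642578125, 44.34297561645508), 9.615777969360352) enc ((472.6095886230469, -285.4977111816406), 23.500221252441406)
boss (ray) ((472.4859619140625, -285.2018737792969), (44.3788948059082, 44.344520568847656), 53.91780090332031)
hole n 325 bbox [ 457.4883 -294.9781] [ 482.919  -275.2585] centroid [ 471.0958 -285.1419]
boss centroid [ 472.3997 -284.7731]
keyway dir deg -169.32825124695154 22 15.336409643311992
flange ((472.4045104980469, -285.18927001953125), (55.9691276550293, 56.410675048828125), 9.87598705291748)
```

send_rows:
  rows:
    - [[4,-3,-20,0.085],[4,-3,-30,0.083],[3,-2,-35,0],[0,0,-35,0],[0,0,-20,0],[0,0,-15,0],[0,0,-10,0],[0,0,-8,0],[0,0,-3.5,0],[0,0,0,0],[0,0,0,0]]

```text
time_s: 3.65
ee_pos: [0.4723, -0.2871, 0.0146]
eef_rot: [0.774, 1.57, -0.629]
force: [-0.0, -0.0, -1.2]
grip_width: 0.0943
```

Run:
```python
from h import *
im,d,C=snap('wrist','hub2');T=toolT();print(T)
```

```text
[[ 0.0008  0.9859  0.1671  0.4723]
 [-0.0005  0.1671 -0.9859 -0.2872]
 [-1.      0.0007  0.0006  0.0146]
 [ 0.      0.      0.      1.    ]]
```

View pics/hub2.png

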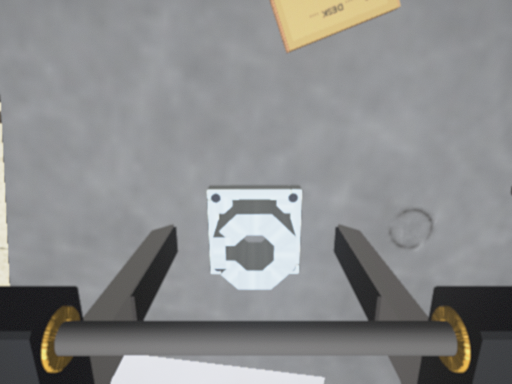

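Run:
```python
from hub import *
hub('hub2',(200,310,175,300))
print(proj(load('hub2')[2],np.array([.4723,-.2872,.0146])))
```

```text
top z 0.03596111159757849 4132
boss (depth) ((472.1856994628906, -285.25634765625), (44.041229248046875, 44.3810920715332), 10.698729515075684) enc ((472.1302795410156, -285.47259521484375), 23.877017974853516)
boss (ray) ((472.105224609375, -284.77276611328125), (44.012535095214844, 45.20936584472656), 9.625600814819336)
hole n 1119 bbox [ 456.7886 -294.2948] [ 482.5363 -274.4409] centroid [ 470.8629 -284.4471]
boss centroid [ 471.9411 -283.9785]
keyway dir deg -168.19381695509156 70 16.07317381901431
flange ((472.1132507324219, -284.7257080078125), (55.997684478759766, 56.00151824951172), 9.63386058807373)
[253.908  239.1108]
```

send_rows:
  rows:
    - [[0,2,0,0],[0,0,0,0],[0,0,0,0],[0,0,0,0],[0,0,0,0],[0,0,0,0],[0,0,0,0],[0,0,0,0]]
  grip: 1
  newtons: 30

```text
time_s: 4.5
ee_pos: [0.4719, -0.285, 0.0139]
eef_rot: [-2.08, 1.571, 2.801]
force: [-0.5, 0.0, -0.6]
grip_width: 0.044
```

send_rows:
  rows:
    - [[0,0,10,0],[0,0,30,0],[0,0,40,0],[0,40,20,-0.06],[0,45,0,-0.057],[0,45,0,0],[0,45,0,0],[1,45,0,0],[1,45,0,0],[1,45,0,0],[0,45,0,0],[0,45,0,0]]

```text
time_s: 5.7
ee_pos: [0.4747, 0.1169, 0.1146]
eef_rot: [1.696, 1.57, 0.176]
force: [1.5, -0.3, -1.8]
grip_width: 0.0437
```

send_rows:
  rows:
    - [[0,6,0,0],[0,0,0,0],[0,0,0,0]]

```text
time_s: 6.0
ee_pos: [0.475, 0.1203, 0.1141]
eef_rot: [0.027, 1.571, -1.493]
force: [0.8, -0.5, -3.6]
grip_width: 0.0438
```

Run:
```python
from hub import *
im,d,C=snap('wrist','hub3');T=toolT();print(T)
hub('hub3',(200,310,175,300),z0=T[2,3]-0.0139)
```

```text
[[-0.0001  0.9988  0.0499  0.4751]
 [-0.0001  0.0499 -0.9988  0.12  ]
 [-1.     -0.0001  0.0001  0.1141]
 [ 0.      0.      0.      1.    ]]
top z 0.13621202350386682 4376
boss (depth) ((472.7098083496094, 121.91026306152344), (46.35538864135742, 53.728614807128906), 61.33502960205078) enc ((474.97393798828125, 126.04692840576172), 29.428407669067383)
boss (ray) ((474.8920593261719, 124.18721771240234), (49.68752670288086, 51.451072692871094), 49.655372619628906)
hole n 1099 bbox [460.1117 111.1863] [485.915  130.2315] centroid [474.5217 121.0067]
boss centroid [475.3766 122.4246]
keyway dir deg -169.79006911229098 61 15.282829628517957
flange ((477.3073425292969, 93.5098876953125), (52.62457275390625, 2.1419668197631836), 2.9063189029693604)
```

View pics/hub3.png

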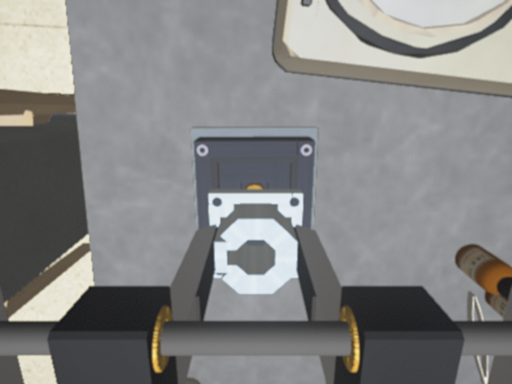

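send_rows:
  rows:
    - [[0,0,-15,0],[0,0,-20,0],[0,0,-15,0],[0,0,-8,0],[0,0,-4,0],[0,0,-3,0],[0,0,-3,0],[0,0,-2,0],[0,0,-2,0],[0,0,0,0]]

```text
time_s: 7.05
ee_pos: [0.475, 0.1211, 0.0419]
eef_rot: [-1.806, 1.571, 2.958]
force: [-0.1, 0.3, -2.9]
grip_width: 0.0437
```

send_rows:
  rows:
    - [[0,0,-1,0],[0,0,-1,0],[0,0,0,0],[0,0,0,0]]

```text
time_s: 7.45
ee_pos: [0.475, 0.1211, 0.04]
eef_rot: [2.263, 1.571, 0.743]
force: [-0.2, -1.2, -2.7]
grip_width: 0.0437
```

Run:
```python
from hub import *
im,d,C=snap('wrist','hub4');T=toolT();print(T,ctrl.get_obs()['force'])
hub('hub4',(200,310,175,300),z0=0.026)
```

```text
[[-0.0001  0.9987  0.051   0.475 ]
 [-0.      0.051  -0.9987  0.1211]
 [-1.     -0.0001  0.      0.0399]
 [ 0.      0.      0.      1.    ]] [ 0.4898 -0.0217 -2.798 ]
top z 0.06200679977842424 4380
boss (depth) ((478.9012451171875, 122.97645568847656), (52.182281494140625, 46.78693389892578), 33.38402557373047) enc ((475.13751220703125, 126.9722900390625), 29.388427734375)
boss (ray) ((475.9124755859375, 124.89988708496094), (50.8642692565918, 50.42456817626953), 46.199954986572266)
hole n 1094 bbox [460.6132 112.2502] [485.8927 130.962 ] centroid [474.5578 121.7784]
boss centroid [475.6584 123.1932]
keyway dir deg -171.4153917139882 67 15.337085508089745
flange ((477.7378234863281, 86.56819152832031), (60.25028610229492, 18.94231605529785), 2.915416955947876)
```

View pics/hub4.png

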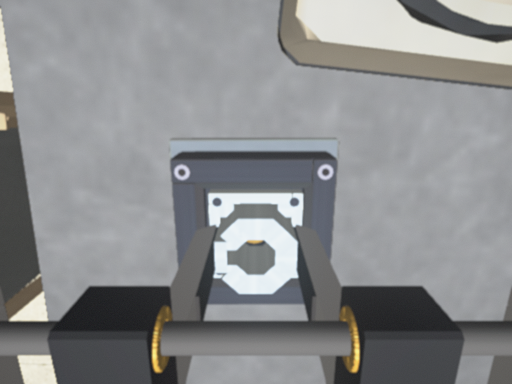

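The boss top is at z = 0.062 and the flange is in the recess, so the hub is seated. I'll let go and rise.

send_rows:
  rows:
    - [[0,0,0,0],[0,0,0,0],[0,0,0,0],[0,0,0,0],[0,0,0,0]]
  grip: -1

```text
time_s: 8.0
ee_pos: [0.4751, 0.1211, 0.04]
eef_rot: [1.607, 1.571, 0.087]
force: [-0.0, -0.1, 0.1]
grip_width: 0.0801
```

send_rows:
  rows:
    - [[0,0,10,0],[0,0,25,0],[0,0,35,0],[0,0,35,0],[0,0,30,0],[0,0,20,0],[0,0,5,0],[0,0,0,0],[0,0,0,0]]

```text
time_s: 8.9
ee_pos: [0.4746, 0.121, 0.1989]
eef_rot: [-1.443, 1.569, -2.963]
force: [-0.1, -0.3, -0.2]
grip_width: 0.0944
```

Run:
```python
from hub import *
im,d,C=snap('wrist','hub5');T=toolT();print(T,ctrl.get_obs()['time_s'])
cv2.imwrite('pics/hub5b.png',cv2.resize(im[100:240,170:350],None,fx=4,fy=4,interpolation=cv2.INTER_CUBIC)[:,:,::-1])
hub('hub5',(200,320,120,220),z0=0.026)
```

```text
[[-0.002   0.9987  0.0509  0.4746]
 [-0.0003  0.0509 -0.9987  0.121 ]
 [-1.     -0.002   0.0002  0.1988]
 [ 0.      0.      0.      1.    ]] 8.95
top z 0.06207701816639097 1184
boss (depth) ((476.5980529785156, 120.80415344238281), (43.28996658325195, 43.2099723815918), 2.1818857192993164) enc ((476.13775634765625, 120.76351928710938), 23.516674041748047)
boss (ray) ((476.4392395019531, 121.01272583007812), (43.311710357666016, 43.41497802734375), 2.9648852348327637)
hole n 365 bbox [460.8312 111.1911] [486.186  130.8125] centroid [474.5914 121.0656]
boss centroid [476.3214 121.3251]
keyway dir deg -175.24528142009888 32 15.961821583084937
flange ((475.0622253417969, 120.56442260742188), (95.8253402709961, 95.12906646728516), 2.9705467224121094)
```

View pics/hub5b.png

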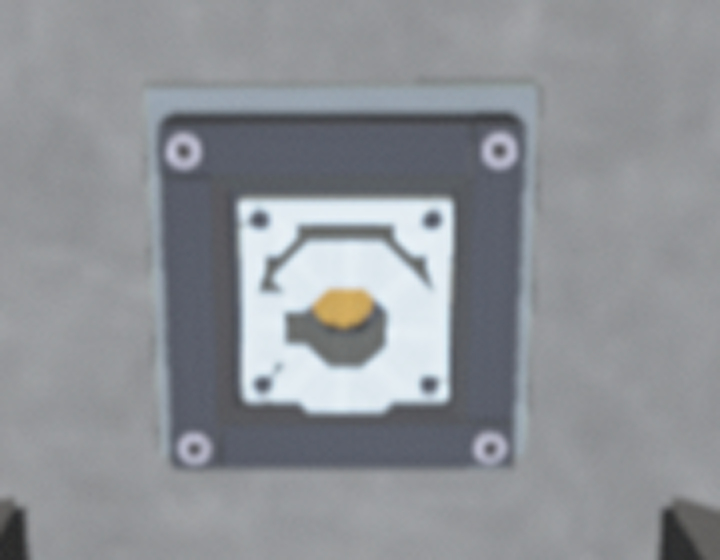

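The hub is seated with its axis at about (0.4755, 0.121), yaw 2.95°, and the keyway direction near −177°. Next is the spindle.

send_rows:
  rows:
    - [[23,-40,5,0],[23,-40,5,0],[23,-40,5,0],[23,-40,5,0],[23,-40,5,0],[23,-38,5,0],[0,0,0,0],[0,0,0,0]]

```text
time_s: 9.75
ee_pos: [0.6127, -0.1174, 0.2282]
eef_rot: [-1.922, 1.568, 2.84]
force: [-0.0, -0.4, -0.4]
grip_width: 0.0944
```

Run:
```python
from hub import *
im,d,C=snap('wrist','sp1');T=toolT();print(T,ctrl.get_obs()['time_s'])
P=cloud(C,d);print(P[160:250:6,260,2])
cv2.imwrite('pics/sp1b.png',cv2.resize(im[60:260,130:380],None,fx=3,fy=3,interpolation=cv2.INTER_CUBIC)[:,:,::-1])
```

```text
[[-0.002   0.9987  0.0509  0.6126]
 [ 0.0006  0.0509 -0.9987 -0.1165]
 [-1.     -0.002  -0.0007  0.2287]
 [ 0.      0.      0.      1.    ]] 9.8
[ 0.0629  0.0677  0.0822  0.1078  0.1139  0.1113  0.0612 -0.0003  0.0005
 -0.0002  0.0011 -0.0003  0.0003  0.0001  0.014 ]
```

View pics/sp1b.png

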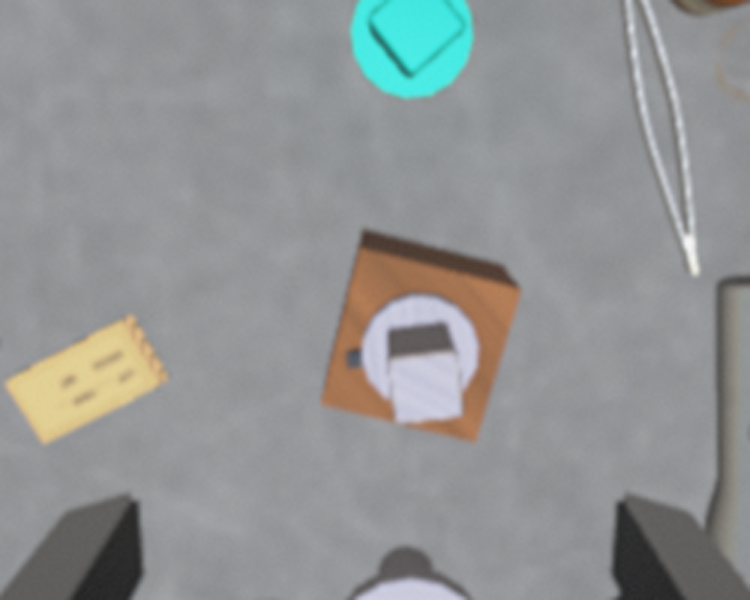

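```bash
cat > sp.py <<'E'
from h import *
im,d,C=load('sp1');P=cloud(C,d);Z=P[:,:,2]
B=np.zeros(Z.shape,bool);B[130:215,225:320]=1
M=((Z>0.1105)&B).astype(np.uint8)
k=max(cv2.findContours(M,0,2)[0],key=cv2.contourArea)[:,0]
ztop=np.median(Z[M>0]);print('top',ztop,M.sum(), cv2.minAreaRect((P[k[:,1],k[:,0],:2]*1000).astype(np.float32)),cv2.minAreaRect((ray(C,k[:,0],k[:,1],.114)[:,:2]*1000).astype(np.float32)))
hsv=cv2.cvtColor(im,cv2.COLOR_RGB2HSV)
L=(np.abs(Z-0.068)<0.004)&B&(hsv[:,:,1]<60)&(hsv[:,:,2]>120)
v,u=np.nonzero(L);print('collar z',np.median(Z[L]),len(u))
W=ray(C,u,v,np.median(Z[L]))[:,:2]*1000
h=cv2.convexHull(W.astype(np.float32))[:,0]
print('enc',cv2.minEnclosingCircle(h), cv2.fitEllipse(h))
N=(hsv[:,:,2]<120)&(hsv[:,:,0]>80)&(hsv[:,:,0]<140);N[:174]=0;N[185:]=0;N[:,:240]=0;N[:,255:]=0
v,u=np.nonzero(N);print('nib px',u.mean(),v.mean(),len(u),'z',np.median(Z[N]));nb=ray(C,u.mean(),v.mean(),.066)[0]*1000;print(nb)
S=(np.abs(Z-0.060)<0.003)&B&(hsv[:,:,1]>90);k=max(cv2.findContours(S.astype(np.uint8),0,2)[0],key=cv2.contourArea)[:,0]
print('stand',cv2.minAreaRect((ray(C,k[:,0],k[:,1],.060)[:,:2]*1000).astype(np.float32)))
print(im[172:187,243:253].sum(2))
E
python3 sp.py
```

```text
top 0.1139526355411814 551 ((628.6859741210938, -118.22441101074219), (21.91399383544922, 22.06601905822754), 9.856694221496582) ((628.5530395507812, -117.58879089355469), (21.75116539001465, 22.293092727661133), 9.95919132232666)
collar z 0.06802628049978271 566
enc ((626.7816772460938, -118.85694122314453), 22.800832748413086) ((627.9656982421875, -117.87451171875), (40.47853469848633, 43.48078918457031), 110.8154525756836)
nib px 247.9 179.2 10 z 0.06713695395128774
[ 605.481  -121.8083   66.    ]
stand ((628.537841796875, -117.45463562011719), (59.42103958129883, 59.171199798583984), 78.22122192382812)
[[351 370 364 369 366 365 368 403 497 581]
 [363 370 367 367 364 367 374 438 539 600]
 [368 370 370 366 359 360 370 455 557 613]
 [372 370 365 356 341 330 347 449 572 614]
 [370 362 344 317 289 270 300 424 572 619]
 [362 350 322 281 257 247 283 430 577 620]
 [357 346 313 285 264 269 297 435 583 629]
 [361 349 319 292 282 281 310 441 580 627]
 [362 350 325 297 286 285 315 427 565 621]
 [367 356 329 307 293 295 324 415 537 613]
 [368 362 344 323 325 325 350 408 508 598]
 [373 365 357 352 351 354 362 395 469 575]
 [373 369 369 360 359 361 365 378 439 539]
 [377 373 367 369 364 363 360 367 410 511]
 [375 374 376 370 370 362 363 361 389 468]]
```

send_rows:
  rows:
    - [[5,-1,-10,0.061],[5,0,-25,0.061],[6,0,-30,0],[0,0,-25,0],[0,0,-10,0],[0,0,0,0],[0,0,0,0]]

```text
time_s: 10.5
ee_pos: [0.6294, -0.1175, 0.1314]
eef_rot: [1.175, 1.569, -0.223]
force: [0.3, 0.3, 0.2]
grip_width: 0.094
```

Run:
```python
from hub import *
im,d,C=snap('wrist','sp2');T=toolT();print(T,ctrl.get_obs()['time_s'])
P=cloud(C,d);Z=P[:,:,2];B=np.zeros(Z.shape,bool);B[130:300,200:320]=1
M=((abs(Z-0.114)<.004)&B).astype(np.uint8)
k=max(cv2.findContours(M,0,2)[0],key=cv2.contourArea)[:,0]
print(cv2.minAreaRect((P[k[:,1],k[:,0],:2]*1000).astype(np.float32)),cv2.minAreaRect((ray(C,k[:,0],k[:,1],.114)[:,:2]*1000).astype(np.float32)))
```

```text
[[ 0.0021  0.985   0.1726  0.6295]
 [-0.0005  0.1726 -0.985  -0.1177]
 [-1.      0.002   0.0009  0.1317]
 [ 0.      0.      0.      1.    ]] 10.55
((628.2992553710938, -117.72808074951172), (21.787755966186523, 21.933101654052734), 10.46380615234375) ((628.2493896484375, -116.70457458496094), (21.62775421142578, 22.32376480102539), 9.91438102722168)
```

View pics/sp2.png

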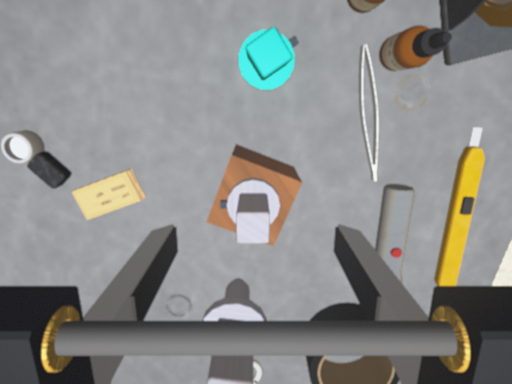

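send_rows:
  rows:
    - [[-1,0,-15,0],[0,0,-20,0],[0,0,-12,0],[0,0,-7,0],[0,0,-3.5,0],[0,0,0,0],[0,0,0,0]]

```text
time_s: 11.25
ee_pos: [0.6284, -0.118, 0.0731]
eef_rot: [1.135, 1.57, -0.263]
force: [0.1, -0.4, -0.5]
grip_width: 0.0941
```

send_rows:
  rows:
    - [[0,0,0,0],[0,0,0,0],[0,0,0,0],[0,0,0,0],[0,0,0,0],[0,0,0,0],[0,0,0,0],[0,0,0,0],[0,0,0,0],[0,0,0,0]]
  grip: 1
  newtons: 45

```text
time_s: 12.25
ee_pos: [0.628, -0.1179, 0.0724]
eef_rot: [-2.136, 1.571, 2.749]
force: [-1.0, -0.6, -0.1]
grip_width: 0.0216
```

send_rows:
  rows:
    - [[0,0,5,0],[0,0,15,0],[0,0,25,0],[0,0,30,0],[0,0,25,0],[0,0,10,0],[0,0,0,0],[0,0,0,0]]

```text
time_s: 13.05
ee_pos: [0.6276, -0.1178, 0.1814]
eef_rot: [-1.996, 1.569, 2.889]
force: [-0.2, 0.1, -2.7]
grip_width: 0.0218
```

Run:
```python
from hub import *
im,d,C=snap('wrist','sp3');T=toolT();print(T,ctrl.get_obs()['time_s'])
snap('scene','sc3')
```

```text
[[-0.0022  0.9851  0.1721  0.6275]
 [ 0.0005  0.1721 -0.9851 -0.1178]
 [-1.     -0.0021 -0.0009  0.1809]
 [ 0.      0.      0.      1.    ]] 13.1
```

View pics/sp3.png

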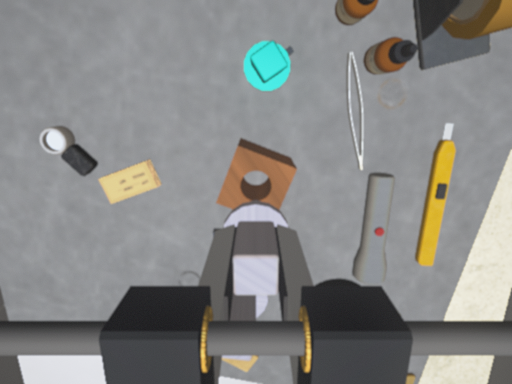

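View pics/sc3.png

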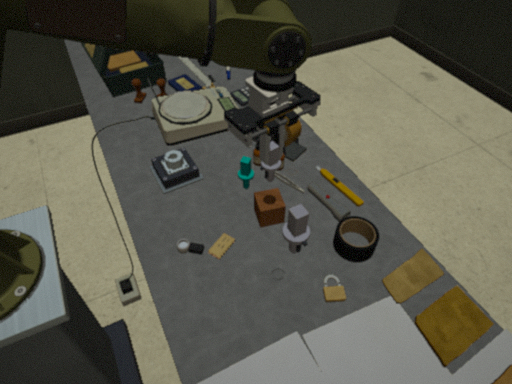

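The spindle is clear of the stand and upright in the grip. I'll carry it to the hub, turning −0.121.

send_rows:
  rows:
    - [[-10,15,0,0],[-20,32,0,-0.03],[-22,35,0,-0.03],[-22,35,0,-0.03],[-22,35,0,-0.03],[-22,35,0,0],[-20,30,0,0],[-12,18,0,0],[-2,4,0,0],[0,0,0,0],[0,0,0,0]]

```text
time_s: 14.25
ee_pos: [0.4764, 0.1204, 0.1821]
eef_rot: [-1.103, 1.57, -2.622]
force: [-0.3, -1.1, -2.2]
grip_width: 0.0218
```

Run:
```python
from hub import *
im,d,C=snap('wrist','in1');T=toolT();print(T,ctrl.get_obs()['time_s'],ctrl.get_obs()['force'])
snap('scene','sc4')
im=cv2.resize(load('sc4')[0][80:230,100:350],None,fx=3,fy=3,interpolation=cv2.INTER_CUBIC);cv2.imwrite('pics/sc4b.png',im[:,:,::-1])
```

```text
[[-0.0004  0.9986  0.052   0.4765]
 [-0.0002  0.052  -0.9986  0.1202]
 [-1.     -0.0005  0.0002  0.1821]
 [ 0.      0.      0.      1.    ]] 14.3 [-0.9565 -0.1037 -2.8668]
```

View pics/in1.png

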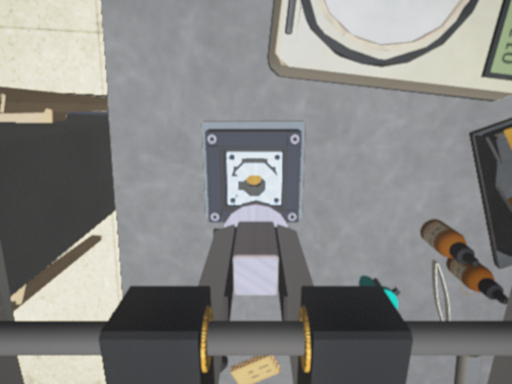

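View pics/sc4b.png

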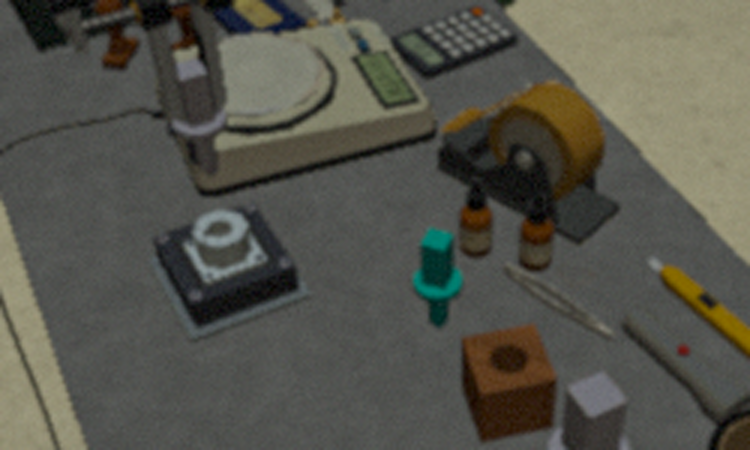

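send_rows:
  rows:
    - [[-1,0.7,-10,0],[0,0,-18,0],[0,0,-18,0],[0,0,-9,0],[0,0,-5,0],[0,0,-5,0],[0,0,-3,0],[0,0,-2,0],[0,0,0,0],[0,0,0,0]]

```text
time_s: 15.35
ee_pos: [0.4752, 0.1218, 0.1127]
eef_rot: [1.644, 1.57, 0.126]
force: [0.4, -0.9, -2.6]
grip_width: 0.0219
```

Run:
```python
from hub import *
im,d,C=snap('wrist','in2');T=toolT();print(T,ctrl.get_obs()['time_s'],ctrl.get_obs()['force'],ctrl.get_obs()['moment'])
im,_,_=snap('scene','sc5')
im=cv2.resize(im[110:230,110:260],None,fx=5,fy=5,interpolation=cv2.INTER_CUBIC);cv2.imwrite('pics/sc5b.png',im[:,:,::-1])
```

```text
[[ 0.0005  0.9986  0.053   0.4752]
 [ 0.0001  0.053  -0.9986  0.1218]
 [-1.      0.0005 -0.0001  0.1127]
 [ 0.      0.      0.      1.    ]] 15.4 [ 0.2363 -0.2887 -1.6287] [-0.0774  0.0872 -0.0051]
```

View pics/in2.png

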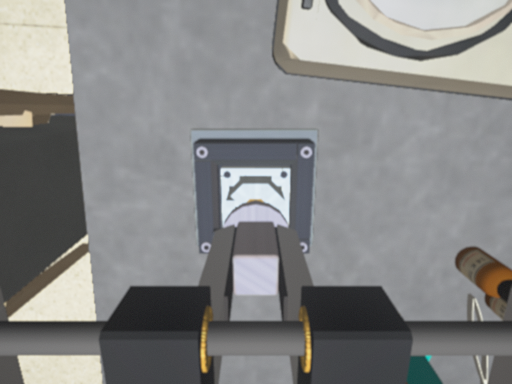

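View pics/sc5b.png

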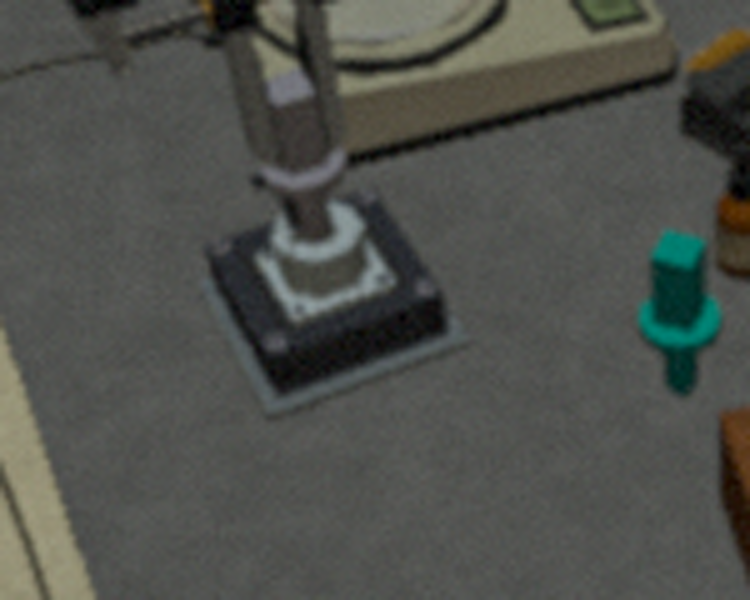

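The tip is in the bore, the nib points to −x above the keyway, and no contact force shows. I'll ease the key in.

send_rows:
  rows:
    - [[0,-0.5,-2,0],[0,0,-2,0],[0,0,-2,0],[0,0,-2,0],[0,0,-2,0],[0,0,-2,0],[0,0,0,0]]

```text
time_s: 16.15
ee_pos: [0.4749, 0.1212, 0.1001]
eef_rot: [-1.5, 1.57, -3.017]
force: [0.3, 0.4, -2.8]
grip_width: 0.0215
```

send_rows:
  rows:
    - [[0,0,-3,0],[0,0,-3,0],[0,0,-3,0],[0,0,-3,0],[0,0,-2,0],[0,0,0,0],[0,0,0,0]]
  newtons: 55

```text
time_s: 16.85
ee_pos: [0.4751, 0.1213, 0.0865]
eef_rot: [1.155, 1.571, -0.363]
force: [-0.4, -0.6, -2.4]
grip_width: 0.0219
```

send_rows:
  rows:
    - [[0,0,-3,0],[0,0,-2,0],[0,0,-2,0],[0,0,-2,0],[0,0,-1,0],[0,0,-1,0],[0,0,0,0],[0,0,0,0]]

```text
time_s: 17.65
ee_pos: [0.4753, 0.1213, 0.0757]
eef_rot: [1.663, 1.57, 0.145]
force: [1.3, 0.6, 5.0]
grip_width: 0.0215
```

send_rows:
  rows:
    - [[0,0,-0.7,0],[0,0,-0.7,0],[0,0,0,0],[0,0,0,0]]

```text
time_s: 18.05
ee_pos: [0.4753, 0.1213, 0.0744]
eef_rot: [1.667, 1.57, 0.149]
force: [0.4, -0.2, 7.7]
grip_width: 0.0215
```

send_rows:
  rows:
    - [[0,0,-0.6,0],[0,0,-0.6,0],[0,0,0,0],[0,0,0,0]]

```text
time_s: 18.45
ee_pos: [0.4753, 0.1213, 0.0743]
eef_rot: [1.645, 1.57, 0.127]
force: [-6.0, -1.3, 24.5]
grip_width: 0.0215
```

Run:
```python
from hub import *
im,d,C=snap('wrist','in3');o=ctrl.get_obs();print(toolT(),o['time_s'],o['force'],o['moment'])
P=cloud(C,d);Z=P[:,:,2];print('collar z',Z[205:222:3,245:268:4])
T=np.array
M=((Z>0.108)&(Z<0.125));M[:,:225]=0;M[:,290:]=0;M[:215]=0;M[300:]=0
print('tang top z',np.median(Z[M]),M.sum())
im,_,_=snap('scene','sc6')
im=cv2.resize(im[110:230,110:260],None,fx=5,fy=5,interpolation=cv2.INTER_CUBIC);cv2.imwrite('pics/sc6b.png',im[:,:,::-1])
```

```text
[[ 0.0011  0.9986  0.0531  0.4754]
 [ 0.0002  0.0531 -0.9986  0.1213]
 [-1.      0.0011 -0.0001  0.0744]
 [ 0.      0.      0.      1.    ]] 18.5 [-7.8471 -1.4684 23.8665] [-0.3065  1.4912 -0.0402]
collar z [[0.0682 0.0698 0.0692 0.0703 0.0696 0.0676]
 [0.0718 0.0702 0.0705 0.0705 0.0701 0.0701]
 [0.0706 0.0705 0.069  0.0694 0.0709 0.0697]
 [0.0695 0.0701 0.07   0.0713 0.0712 0.071 ]
 [0.069  0.0701 0.0711 0.0699 0.0694 0.071 ]
 [0.0687 0.0702 0.0696 0.0711 0.07   0.0705]]
tang top z 0.11584780248704697 2538
```

View pics/in3.png

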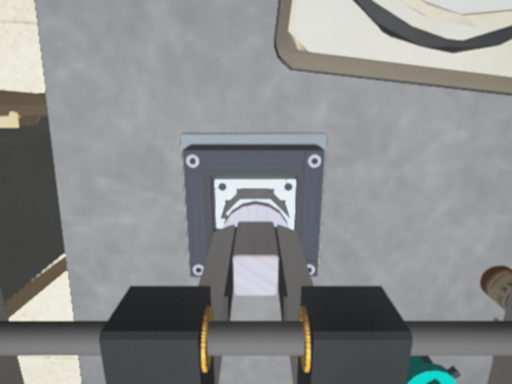

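View pics/sc6b.png

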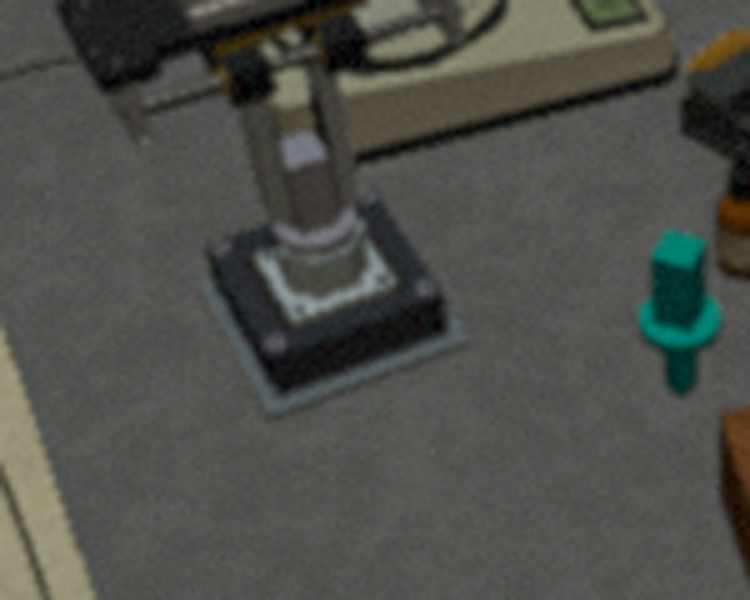

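send_rows:
  rows:
    - [[0,0,0.3,0],[0,0,0,0],[0,0,0,0]]

```text
time_s: 18.85
ee_pos: [0.4753, 0.1213, 0.0743]
eef_rot: [1.667, 1.57, 0.149]
force: [-4.9, -0.8, 20.4]
grip_width: 0.0216
```

Run:
```python
from hub import *
im,d,C=snap('top','top9');o=ctrl.get_obs();print(o['time_s'],o['force'],o['ee_pos'],o['grip_width'])
a=np.load('pics/top0.npz')['im'];D=cv2.absdiff(a,im).max(2)
cv2.imwrite('pics/top9b.png',np.hstack([im[90:300,120:400,::-1],cv2.merge([D[90:300,120:400]]*3)]))
im,d,C=snap('wrist','in4');Z=cloud(C,d)[:,:,2];print(np.median(Z[205:222,245:268]))
```

```text
18.9 [-4.6667 -1.3608 21.969 ] [0.4753 0.1213 0.0743] 0.021862742559963854
0.06999768339842175
```

View pics/top9b.png

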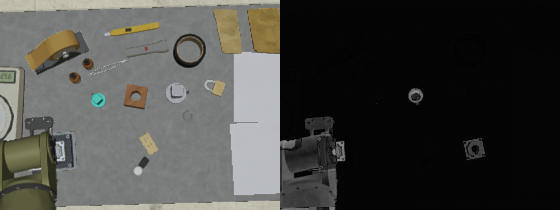

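The collar top is at z = 0.070, which is fully home. About 21 N of contact force is holding it down. The before/after top views differ only at the hub, the spindle and the arm, so nothing else moved. Handing in.

Run:
```python
from h import *
print(ctrl.hand_in());o=ctrl.get_obs();print(o['time_s'],o['force'],o['ee_pos'],o['grip_width'])
```

```text
the job is handed in; nothing more can be done
None
the job is handed in; nothing more can be done
```

The job is handed in. The hub is in the nest and released, and the spindle is fully home with the arm still gripping it and holding it down.

- **Hub:** I picked it up by the boss, turned it to match the nest (about 3°) and set it in the recess. The boss top measured 62 mm above the worktop, as it should when seated.
- **Spindle:** I took the smaller grey one from the wooden stand by its tang. I turned it on the way so its key was over the keyway. The key went in first time with no contact force, so no searching turn was needed.
- **Home position:** I pushed it down against the plunger until the collar stopped on the hub. The collar top measured 70.0 mm and the tang top about 116 mm, both matching fully home.
- **Hold:** The final upward force was about 21 N at the wrist, and the grip was set to 55 N. A sideways force of about 5 N remains. The run had used 18.9 s just before I handed in.
- **Bystanders:** Comparing the top view before and after, only the hub, the spindle and the arm changed. The area under the arm in that last view could not be compared.

None of my checks failed or disagreed by more than about 1–2 mm. I could not read the plunger's travel directly. I judged it from the collar height and the jump in force when the collar touched the hub.

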